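Dry-stack a miniature well ring on the gluing jig under its press cap

TASK

Dry-stack the miniature well shaft on its gluing jig: first put the thick wooden ring over the jig's post so that it sits flat on the jig's wooden seat, then set the steel press cap, knob up, over the post so that it rests on the ring. Of the two wooden rings use only the thick one; leave the thin one lying where it is.

Things in the scene. Friction and masses are not known exactly. Their poses are not given: they have to be found in the camera images.
- jig: Gluing jig, fixed to the worktop: a round plywood board 100 mm in diameter and 14 mm thick; on its middle a fixed wooden seat, 58 mm in diameter, whose flat top is 26 mm above the origin; from its centre rises a bare steel post 14 mm in diameter, tapering over its last 8 mm to a blunt tip 74 mm above the origin. Origin: centre of the board's underside, on the worktop; z up along the post.
- thick_ring: The thick wooden ring, lying flat and loose on the worktop: outside diameter 58 mm, hole 34 mm right through, 30 mm high, about 60 g. Origin: centre of its underside, z up along its axis. Seated on the jig its origin is 26 mm above the jig's origin and the post stands 18 mm out of it.
- press_cap: Steel press cap, loose, standing on its open end: a cup 54 mm in diameter and 34 mm high, open below with a bore 34 mm wide and 26 mm deep, and on top a round knob 28 mm in diameter, whose straight side runs from 43 to 62 mm (the very top) above the origin. About 250 g. Origin: centre of its underside (the open rim), z up through the knob. Resting on the seated thick ring its origin is 56 mm above the jig's origin; the post then ends inside the bore.
- thin_ring: The other wooden ring, not wanted: same wood, outside diameter 58 mm and hole 34 mm, but only 8 mm high, lying flat and loose on the worktop. Origin: centre of its underside. It stays where it is.
Not all that is in view belongs to the job. What is meant by the press_cap is not green or orange, and is the smaller of those in its own colour.

How it is judged:
By the outcome, as a careful person would: the job done as asked, in the order asked, and still so for the second after the job is handed in, with the robot touching nothing.
It also fails if it takes over 67 s, if anything falls off the work surface, if the arm or the gripper's body presses on something with over 40 N, if the wrist force passes 120 N, or if a joint passes its speed limit or range.

ROBOT

A 7-joint arm with a two-finger parallel gripper is mounted at the origin on a cart in front of the work surface, level with it; the furniture and walls round the work are solid. World frame = base frame: x ahead of the robot, y to its left, z up, the work surface at z = 0. Lengths are in m, angles in rad, forces in N, time in s.
With the tool pointing down it reaches from about 0.425 to 0.875 m from the base axis. Payload 8.4 kg.
Tool frame: the origin (TCP) lies at the very end of the fingers, on their centre line; the grasp point (between the pads) lies 19 mm behind it (hold_point_z is the distance from the TCP to the grasp point, in m); z points along the fingers, y is the line along which they close (so a half turn about z gives the same grasp; the last joint's range is limited). The gripper opens to 87 mm and grips with 3 to 60 N. Pads are 19 mm wide; open, the fingers measure 117 mm over their backs; the gripper's body (75 mm by 190 mm) begins 51 mm behind the grasp point.
Start: joints at [-1.378, 0.333, 0.04, 1.465, -0.013, 1.343, -0.059], TCP at [0.187, 0.622, 0.196] pointing down, gripper open.
Joint ranges: [-2.58, 2.58], [-0.38, 2.09], [-1.3, 1.39], [0.25, 2.4], [-1.5, 4.64], [0.08, 2.09], [-2.65, 2.65]. Speed limits (rad/s): [2.22, 2.22, 2.79, 2.79, 3.14, 3.14, 3.14].

INTERFACE

Orientations are given as a unit quaternion [x, y, z, w].
In Python, from workcell import get_obs, get_image, calibration, sign_off, hold_point_z gives the robot as it stands.
- The arm moves only by the shell command python3 -m jog 'ROWS'. ROWS is JSON, a list that holds one entry, the list of rows, each a list of 5 numbers: the opening, from 0 (shut) to 1 (fully open), then the shift along the tool's x, y, z in mm, then the turn about the tool's z in degrees. In form: [[[claw, tx, ty, tz, twist], ...]]. A call has 1 to 8 rows; each row shifts and turns the commanded pose from where the row before left it, along the tool's axes as they then stand; what a row does not reach is not made up. A row lasts 1/10 s, in which the tool goes at most 50 mm and 8.59 degrees, less where a joint would pass 70% of its speed; a pose out of reach is approached as far as the arm can. A call with a gripper value outside its range is refused whole. The fingers move at their own pace and stop on an object; the grip force is fixed at half the most. Time passes only in rows, so rows that do not move let the fingers close. It gives the time, the measured TCP pose, the force, the opening and the grip force at its end, in the units of the state.
- get_obs(): the state, without advancing time (a new reading comes with each control period).
- get_image(name): name is "side" or "top"; returns the picture (400x640x3 uint8, red, green, blue); there is no depth.
- calibration(name): a dict with "vfov" (degrees; the focal length in pixels is half the picture's height over the tangent of half this angle, whatever the lens; pixels are square), "cx", "cy" (the principal point, pixels), "k1" (the pictures are not rectified: a ray, as slopes to the right and down, at radius r is drawn at 1 + k1 r^2 times it, then the intrinsics apply), "R" (3x3) and "t" (3): a world point X has camera coordinates R X + t. Camera axes: x right, y down, z forward; pixel columns grow to the right and rows downward; lengths in m; the calibration is good to about 2 mm. A picture is of the moment at which its call begins. calibration takes no time and is no camera call.
- sign_off(): hands the job in; it is judged then, once.
The state is a dict: "t": time; "q": joint angles; "qd": joint speeds; "joint_efforts": joint torques, N m; "position": TCP position; "tool_rot": TCP orientation; "ft_force": force on the tool from outside, world axes, zero at the start; "wrist_torque": the same for the moment, N m; "width": opening from 0.0 (shut) to 1.0 (fully open); "grasp_force": force on a finger pad.
Only numpy, scipy, OpenCV 4.12 (cv2) and the standard library are available. Lean on these libraries where they do the work, as an engineer would, in place of code of your own. Each camera call takes 0.05 s, during which the arm holds its last target. There are 200 camera calls.

## Working session

There is one attempt and no reset: what is moved stays moved. The work goes in short steps, Python scripts to look and compute and a shell command to move; the robot and the scene stay as the last step left them, time stands still between calls to the robot, and variables do not carry over. Pictures are saved under pics/ and viewed, at most 16 in all, crops included, and the job is handed in when it is done.

```bash
mkdir -p pics; python3 - <<'E'
from workcell import *
import cv2
for n in("side","top"):
    cv2.imwrite(f"pics/{n}0.png",get_image(n)[:,:,::-1]); print(n,calibration(n))
o=get_obs();print(o['t'],o['position'],o['tool_rot'],o['ft_force'],hold_point_z)
E
```

```text
side {'vfov': 57.15891873220427, 'cx': 314.82105813539187, 'cy': 198.24324396948614, 'k1': -0.040814689240400846, 'R': array([[ 0.91619162, -0.40072954,  0.00295837],
       [-0.17864838, -0.41503128, -0.89209517],
       [ 0.3587167 ,  0.81680161, -0.45183786]]), 't': array([-0.60865384, -0.011861  ,  0.95979559])}
top {'vfov': 55.74633790993139, 'cx': 315.65946902569743, 'cy': 193.47619124510652, 'k1': -0.0048268330640849995, 'R': array([[-3.77710128e-03, -9.99574423e-01,  2.89258653e-02],
       [-9.92164674e-01,  1.33653798e-04, -1.24936955e-01],
       [ 1.24879919e-01, -2.91711212e-02, -9.91742936e-01]]), 't': array([-0.34806747,  0.49993121,  0.82595066])}
0.1 [0.18688943 0.62209373 0.1954498 ] [ 1.45374239e-01  9.89376478e-01 -7.15486403e-04 -4.92103257e-05] [-0.24724998  0.02603249  0.09640368] 0.0187
```

View pics/side0.png

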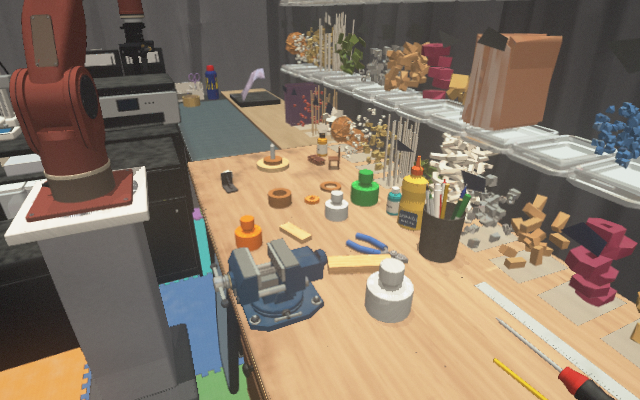

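View pics/top0.png

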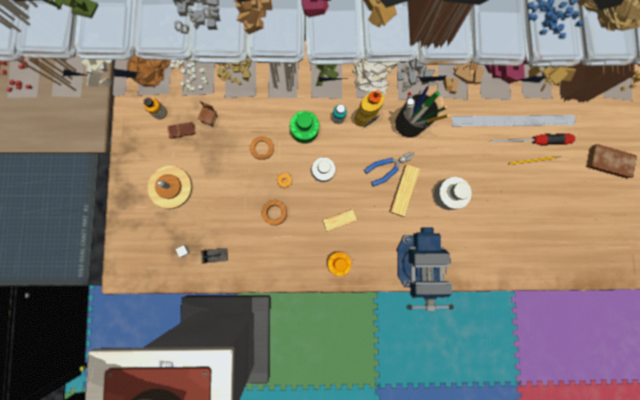

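Cap candidates in the top view:
- Small grey/white cup at (323,169), side view (336,205).
- Large white cup at (455,193), side view (389,290).
- Green cup at (304,126) and orange cup at (339,264).

The description picks the smaller grey one at (323,169).

Ring candidates in the top view are (274,212), (262,148) and the small orange ring at (285,180). The side view shows the thick one at (280,198), which is top (274,212). The jig is at top (169,187).

```bash
cat > h.py <<'E'
import numpy as np, cv2
from workcell import *
def ray(n,uv):
    c=calibration(n); f=200/np.tan(np.radians(c['vfov']/2))
    d=np.array([(uv[0]-c['cx'])/f,(uv[1]-c['cy'])/f]); s=d.copy()
    for _ in range(20): s=d/(1+c['k1']*(s@s))
    R=c['R']; return -R.T@c['t'], R.T@np.r_[s,1]
def onz(n,uv,z):
    o,d=ray(n,uv); return (o+d*(z-o[2])/d[2])[:2]
def proj(n,X):
    c=calibration(n); f=200/np.tan(np.radians(c['vfov']/2))
    p=c['R']@np.array(X)+c['t']; s=p[:2]/p[2]; s=s*(1+c['k1']*(s@s)); return s*f+[c['cx'],c['cy']]
E
python3 - <<'E'
from h import *
for n,uv,z in [("top",(274,212),.03),("top",(262,148),.008),("top",(323,169),.03),("top",(169,187),.014),("top",(162,184),.074),
  ("side",(280,193),.03),("side",(330,185),.008),("side",(336,193),.062),("side",(272,145),.074),("side",(273,163),.014)]:
    print(n,uv,onz(n,uv,z).round(4))
t=cv2.imread("pics/top0.png"); s=cv2.imread("pics/side0.png")
a=cv2.resize(t[120:250,130:370],None,fx=3.3,fy=3.3,interpolation=cv2.INTER_CUBIC)[:, :790]
cv2.imwrite("pics/c1.png",a)
b=cv2.resize(s[130:235,220:420],None,fx=4,fy=4,interpolation=cv2.INTER_CUBIC); cv2.imwrite("pics/c2.png",b)
E
```

```text
top (274, 212) [ 0.4576 -0.2542]
top (262, 148) [ 0.6121 -0.2224]
top (323, 169) [ 0.5572 -0.3665]
top (169, 187) [ 0.5173 -0.0093]
top (162, 184) [ 0.5152 -0.0155]
side (280, 193) [ 0.4578 -0.2592]
side (330, 185) [ 0.6117 -0.2227]
side (336, 193) [ 0.5536 -0.3717]
side (272, 145) [ 0.5132 -0.028 ]
side (273, 163) [ 0.5156 -0.021 ]
```

View pics/c1.png

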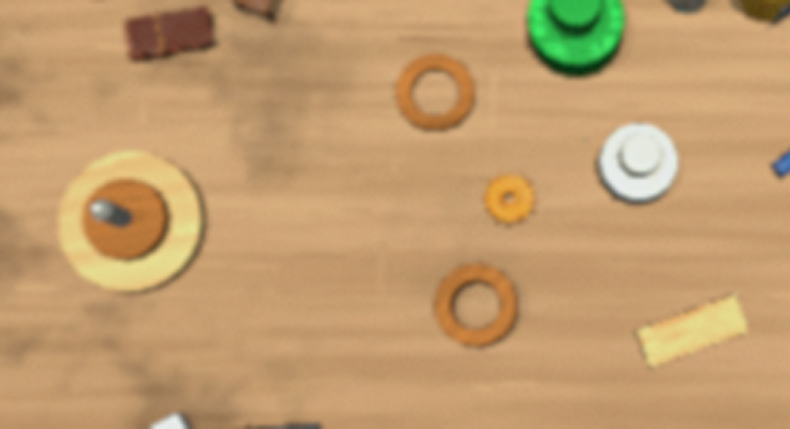

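View pics/c2.png

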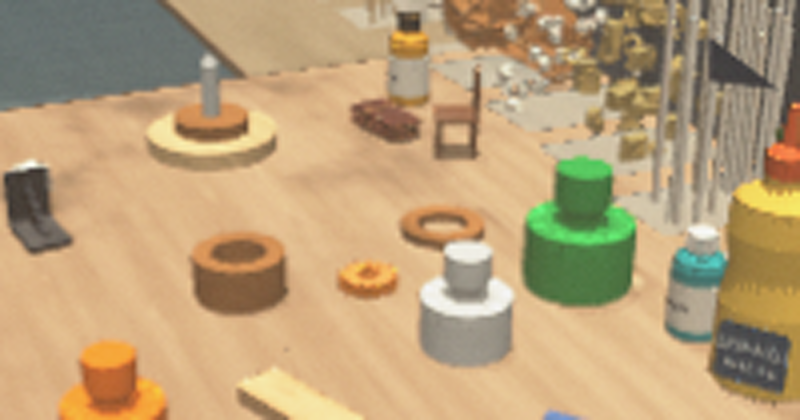

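c1 and c2 confirm the choices: thick ring at c1 (477,305) / c2 (240,270), small steel cap at c1 (639,160) / c2 (467,300), jig at c1 (131,220). Next I refine the positions with masks.

```bash
cat >> h.py <<'E'
def blob(img,uv,win,kind):
    """hull of the blob of a kind nearest to uv; returns hull centroid, minmax"""
    hsv=cv2.cvtColor(img,cv2.COLOR_RGB2HSV); H,S,V=[hsv[:,:,i].astype(int) for i in range(3)]
    m={'wood':(H<16)&(S>135)&(V>60),'steel':(S<45)&(V>90),'board':(H>17)&(H<28)&(S>70)&(V>150)|((H<16)&(S>135)&(V>60))}[kind].astype(np.uint8)
    x,y=map(int,uv); k=np.zeros_like(m); k[y-win:y+win+1,x-win:x+win+1]=1; m&=k
    n,l,st,c=cv2.connectedComponentsWithStats(m)
    i=1+np.argmax(st[1:,4]); cs,_=cv2.findContours((l==i).astype(np.uint8),cv2.RETR_EXTERNAL,cv2.CHAIN_APPROX_NONE)
    h=cv2.convexHull(max(cs,key=len)); M=cv2.moments(h); return np.array([M['m10']/M['m00'],M['m01']/M['m00']]),cv2.boundingRect(h)
E
python3 - <<'E'
from h import *
T=cv2.imread("pics/top0.png")[:,:,::-1].copy();S=cv2.imread("pics/side0.png")[:,:,::-1].copy()
for nm,n,I,uv,w,k,z in [("ring","top",T,(274,212),20,'wood',.015),("ring","side",S,(280,198),16,'wood',.015),
 ("cap","top",T,(323,169),18,'steel',.017),("cap","side",S,(336,205),20,'steel',.028),
 ("seat","top",T,(169,187),17,'wood',.018),("board","top",T,(169,187),27,'board',.008),("seat","side",S,(272,160),12,'wood',.02),("board","side",S,(272,162),20,'board',.01),("thin","top",T,(262,148),16,'wood',.004)]:
    c,b=blob(I,uv,w,k); print(nm,n,c.round(1),b,onz(n,c,z).round(4))
for n in("top","side"): print(-calibration(n)['R'].T@calibration(n)['t'])
E
```

```text
ring top [273.9 211.9] (262, 200, 25, 25) [ 0.4589 -0.2527]
ring side [279.4 193.2] (268, 188, 23, 12) [ 0.4653 -0.2303]
cap top [323.  168.8] (312, 157, 23, 24) [ 0.5601 -0.3672]
cap side [336.2 206. ] (325, 190, 23, 31) [ 0.5555 -0.3711]
seat top [167.6 186. ] (155, 175, 26, 23) [ 0.5191 -0.0073]
board top [168.7 186.6] (147, 165, 44, 44) [ 0.519  -0.0064]
seat side [272.4 159.1] (264, 156, 18, 8) [ 0.5196 -0.0038]
board side [274.2 162.9] (256, 156, 37, 14) [ 0.5223 -0.0119]
thin top [261.5 147.3] (250, 136, 24, 23) [ 0.6147 -0.2207]
[ 0.39155474 -0.32389225  0.89165877]
[ 0.21122989 -1.03279085  0.42489146]
```

```bash
cat >> h.py <<'E'
def togo(x,y,z):
    from scipy.spatial.transform import Rotation as R
    o=get_obs(); M=R.from_quat(o['tool_rot']).as_matrix()
    print('t',round(o['t'],2),'pos',o['position'].round(4),'q',o['q'].round(2),'F',o['ft_force'].round(1),'w',round(o['width'],3),'y',M[:,1].round(3),'z',M[:,2].round(3),'GO mm',(M.T@(np.array([x,y,z])-o['position'])*1000).round(1))
E
python3 -m jog '[[[1,-35,-32,0,0],[1,-35,-32,0,0],[1,-35,-32,0,0],[1,-35,-32,0,0],[1,-35,-32,0,0],[1,-35,-32,0,0],[1,-35,-32,0,0],[1,-35,-32,0,0]]]'
python3 -m jog '[[[1,-35,-32,0,0],[1,-35,-32,0,0],[1,-35,-32,0,0],[1,-35,-32,0,0],[1,-35,-32,0,0],[1,0,0,0,0],[1,0,0,0,0]]]'
python3 -c "
from h import *
togo(.459,-.254,.12)"
```

```text
t: 0.9
position: [0.382, 0.2948, 0.1961]
tool_rot: [0.145, 0.989, 0.0, -0.0]
ft_force: [0.4, 1.1, 0.5]
width: 1.004
grasp_force: 0.0
t: 1.6
position: [0.5031, 0.0921, 0.196]
tool_rot: [0.147, 0.989, -0.0, -0.0]
ft_force: [-0.5, 0.5, -0.9]
width: 1.002
grasp_force: 0.0
t 1.6 pos [0.5031 0.0921 0.196 ] q [-0.78  0.04  0.53  1.82 -0.02  1.29  1.03] F [-0.5  0.5 -0.9] w 1.002 y [ 0.29   0.957 -0.   ] z [-0.001 -0.    -1.   ] GO mm [ -58.3 -344.    76.1]
```

```bash
python3 -m jog '[[[1,-7,-43,5,0],[1,-7,-43,5,0],[1,-7,-43,5,0],[1,-7,-43,10,0],[1,-7,-43,10,0],[1,-7,-43,10,0],[1,-8,-43,15,0],[1,-8,-43,15,0]]]'
python3 -m jog '[[[1,0,0,0,0],[1,0,0,0,0],[1,0,0,0,0]]]'
python3 -c "
from h import *
togo(.459,-.254,.004)
cv2.imwrite('pics/s1.png',cv2.resize(get_image('side')[130:260,200:400,::-1],None,fx=3,fy=3))"
```

```text
t: 2.4
position: [0.4601, -0.2526, 0.1209]
tool_rot: [0.144, 0.99, 0.001, 0.001]
ft_force: [1.6, 1.1, -0.4]
width: 1.001
grasp_force: 0.0
t: 2.7
position: [0.4605, -0.2509, 0.1212]
tool_rot: [0.144, 0.99, 0.0, -0.0]
ft_force: [0.3, -0.5, 0.2]
width: 1.002
grasp_force: 0.0
t 2.7 pos [ 0.4605 -0.2509  0.1212] q [-0.37  0.17  0.87  1.9  -0.14  1.14  1.84] F [ 0.3 -0.5  0.2] w 1.002 y [0.285 0.959 0.001] z [ 0.     0.001 -1.   ] GO mm [  0.5  -3.5 117.2]
```

View pics/s1.png

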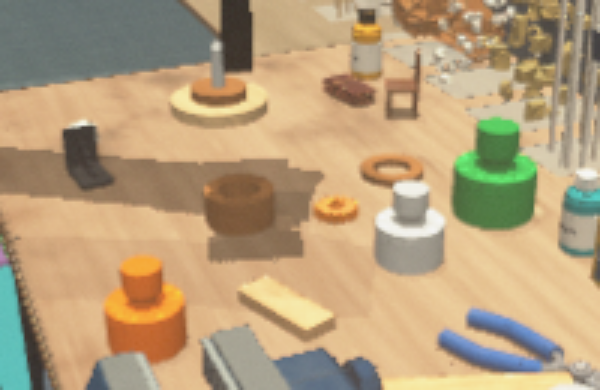

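The picture shows the finger (black, crop 238,70 → full 279,153) directly above the thick ring (crop 240,205). I descend now.

```bash
python3 -m jog '[[[1,0,-3,20,0],[1,0,0,20,0],[1,0,0,20,0],[1,0,0,15,0],[1,0,0,15,0],[1,0,0,15,0],[1,0,0,10,0],[1,0,0,0,0]]]'
python3 -c "
from h import *
togo(.459,-.254,.004)"
python3 -m jog '[[[0,0,0,0,0],[0,0,0,0,0],[0,0,0,0,0],[0,0,0,0,0],[0,0,0,0,0],[0,0,0,0,0],[0,0,0,0,0],[0,0,0,0,0]]]'
python3 -c "
from h import *
togo(.459,-.254,.004)"
```

```text
t: 3.55
position: [0.458, -0.2555, 0.005]
tool_rot: [0.145, 0.989, 0.0, -0.001]
ft_force: [-0.9, -0.5, -0.2]
width: 1.001
grasp_force: 0.0
t 3.55 pos [ 0.458  -0.2555  0.005 ] q [-0.27  0.35  0.81  2.   -0.32  0.92  1.99] F [-0.9 -0.5 -0.2] w 1.001 y [ 0.288  0.958 -0.   ] z [-0.002  0.    -1.   ] GO mm [-0.6  1.7  1. ]
t: 4.35
position: [0.4588, -0.2558, 0.0063]
tool_rot: [0.145, 0.989, -0.0, 0.0]
ft_force: [0.3, 0.4, -0.9]
width: 0.352
grasp_force: 0.0
t 4.35 pos [ 0.4588 -0.2558  0.0063] q [-0.27  0.35  0.81  2.   -0.32  0.92  1.99] F [ 0.3  0.4 -0.9] w 0.352 y [ 0.288  0.958 -0.   ] z [ 0. -0. -1.] GO mm [0.3 1.8 2.3]
```

```bash
python3 -c "
from h import *
a=cv2.resize(get_image('side')[130:260,200:400,::-1],None,fx=3,fy=3);b=cv2.resize(get_image('top')[120:280,200:400,::-1],None,fx=3,fy=3)
cv2.imwrite('pics/s2.png',a[:250]);cv2.imwrite('pics/sb2.png',np.vstack([a[90:330],b[60:410]]))"
```

```text
(no output)
```

View pics/sb2.png

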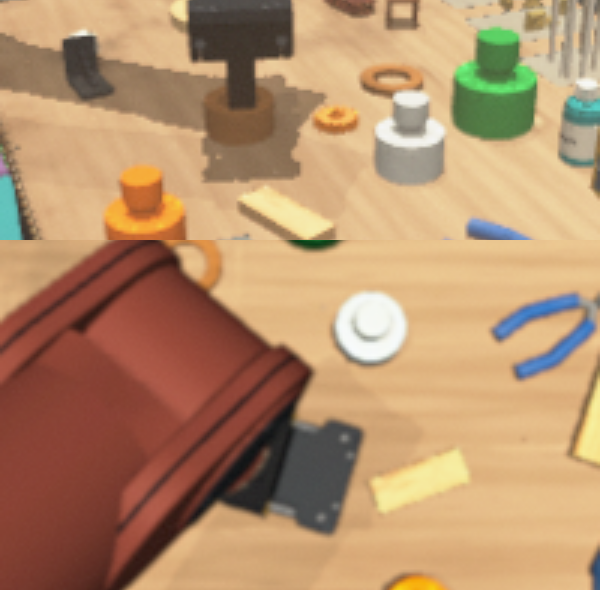

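The picture shows the ring still in place at side (280,198), with the finger ending at or in its top (280,195). The fingers have not gripped it from outside, so I check the projections.

```bash
python3 -c "
from h import *
v=np.array([.288,.958,0])
p=np.array([.4605,-.2509,.1212]);print('s1',proj('side',p),proj('side',p-.0435*v),proj('side',p+.0435*v))
o=get_obs();p=o['position'];print('now',p,proj('side',p),proj('side',p-.015*v),o['width'],o['grasp_force'],o['ft_force'])
for z in(0,.03):print(z,proj('side',[.459,-.254,z]),proj('side',[.459,-.254-.029,z]))
"
```

```text
s1 [278.43053865 156.65007398] [279.04501226 163.37197263] [277.8695406  150.50448559]
now [ 0.45876632 -0.25583977  0.00625031] [280.31707661 200.97266729] [280.54216716 203.76191485] 0.2649692927774728 0.0 [-0.57604097 -0.54131656  0.0220107 ]
0 [280.26643791 202.86885255] [284.12297867 207.93691975]
0.03 [279.78456255 192.06629833] [283.68638812 196.92086286]
```

```bash
python3 -c "
from h import *
v=np.array([.288,.958])
for z in(.08,.12,.16):
  a,b=onz('top',(320,203),z),onz('top',(311.7,236.7),z);print(z,a,b,np.linalg.norm(a-b),(a+b)/2+.095*v)
I=get_image('top');S=get_image('side')
cv2.imwrite('pics/s3.png',np.hstack([cv2.resize(S[120:230,240:340,::-1],None,fx=4,fy=4,interpolation=2),cv2.resize(I[170:280,230:330,::-1],None,fx=4,fy=4,interpolation=2)]))
togo(.459,-.254,.004)
"
```

```text
0.08 [ 0.47304185 -0.35705928] [ 0.40083678 -0.33896625] 0.07443743019094134 [ 0.46429931 -0.25700277]
0.12 [ 0.46902602 -0.35542475] [ 0.40037934 -0.33822338] 0.07076902009944537 [ 0.46206268 -0.25581406]
0.16 [ 0.46501019 -0.35379022] [ 0.39992191 -0.3374805 ] 0.06710061000794944 [ 0.45982605 -0.25462536]
t 4.55 pos [ 0.4588 -0.2559  0.0063] q [-0.27  0.35  0.81  2.   -0.32  0.92  1.99] F [0.5 0.6 0. ] w 0.168 y [ 0.288  0.958 -0.   ] z [-0. -0. -1.] GO mm [0.3 1.8 2.3]
```

View pics/s3.png

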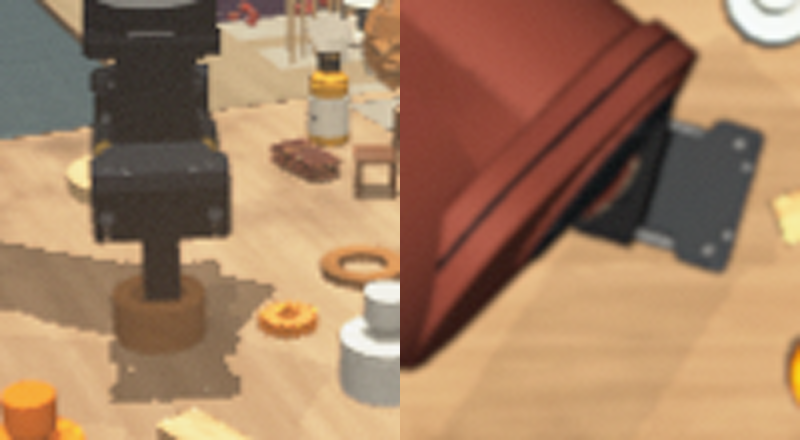

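```bash
python3 -c "
from h import *
v=np.array([.288,.958,0]);p=np.array([.4588,-.2559,0])
for z in(.0,.01,.02,.03,.04):
  print(z,'finger',proj('side',p-.022*v+[0,0,z]),'bodyedge',proj('side',p-.095*v+[0,0,z+.07]))
"
```

```text
0.0 finger [280.77110574 207.36257084] bodyedge [280.78677555 194.84420966]
0.01 finger [280.61024623 203.73578827] bodyedge [280.60760833 190.70699198]
0.02 finger [280.44802228 200.07194029] bodyedge [280.42676318 186.52275187]
0.03 finger [280.28442121 196.37054677] bodyedge [280.24422347 182.29081895]
0.04 finger [280.11943031 192.63112147] bodyedge [280.05997264 178.0105138 ]
```

Both the fingertip and the body edge put the real TCP at z≈0.033 while the state reads 0.006, so the z reading is about 27 mm low. The fingers closed just above the ring. I reopen, then go lower slowly while watching the force.

```bash
python3 -m jog '[[[1,0,0,-5,0],[1,0,0,0,0],[1,0,0,0,0],[1,0,0,0,0],[1,0,0,0,0],[1,0,0,0,0],[1,0,0,0,0],[1,0,0,0,0]]]'
python3 -m jog '[[[1,0,0,0,0],[1,0,0,0,0],[1,0,0,0,0],[1,0,0,0,0],[1,0,2,5,0],[1,0,0,5,0],[1,0,0,3,0],[1,0,0,0,0]]]'
```

```text
t: 5.35
position: [0.4588, -0.2558, 0.0112]
tool_rot: [0.145, 0.989, -0.0, -0.0]
ft_force: [0.2, -0.1, 0.2]
width: 0.817
grasp_force: 0.0
t: 6.15
position: [0.4589, -0.2538, -0.0024]
tool_rot: [0.145, 0.989, -0.0, -0.001]
ft_force: [1.3, -0.9, 0.6]
width: 0.997
grasp_force: 0.0
```

```bash
python3 -m jog '[[[1,0,0,3,0],[1,0,0,3,0],[1,0,0,3,0],[1,0,0,0,0],[1,0,0,0,0]]]'
```

```text
t: 6.65
position: [0.4593, -0.254, -0.0108]
tool_rot: [0.145, 0.989, -0.0, -0.0]
ft_force: [0.5, 0.3, 0.1]
width: 1.003
grasp_force: 0.0
```

```bash
python3 -m jog '[[[1,0,0,3,0],[1,0,0,3,0],[1,0,0,2,0],[0,0,0,0,0],[0,0,0,0,0],[0,0,0,0,0],[0,0,0,0,0],[0,0,0,0,0]]]'
python3 -m jog '[[[0,0,0,0,0],[0,0,0,0,0],[0,0,0,0,0]]]'
python3 -c "
from h import *
S=get_image('side')
cv2.imwrite('pics/s4.png',cv2.resize(S[120:230,240:340,::-1],None,fx=4,fy=4,interpolation=2))"
```

```text
t: 7.45
position: [0.4594, -0.254, -0.0186]
tool_rot: [0.145, 0.989, -0.0, 0.0]
ft_force: [-0.7, 0.3, 0.6]
width: 0.668
grasp_force: 30.0
t: 7.75
position: [0.4594, -0.254, -0.0186]
tool_rot: [0.145, 0.989, -0.0, 0.0]
ft_force: [0.3, 1.0, 0.4]
width: 0.668
grasp_force: 30.0
```

View pics/s4.png

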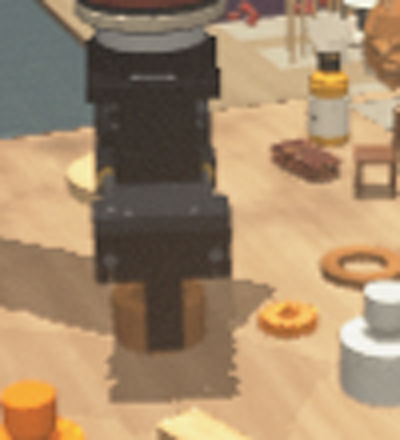

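Gripped: the opening is 58 mm at 30 N, and the finger in the picture sits outside the ring at crop (165,320). With the ring on the worktop the reading is z = -0.0186, so seated it should read about 0.0074.

```bash
python3 -m jog '[[[0,0,0,-10,0],[0,0,0,-20,0],[0,0,0,-30,0],[0,0,0,-30,0],[0,0,0,-30,0],[0,0,0,0,0]]]'
python3 -c "
from h import *
togo(.518,-.008,.1)"
```

```text
t: 8.4
position: [0.4614, -0.2553, 0.1054]
tool_rot: [0.146, 0.989, -0.0, 0.003]
ft_force: [0.6, -0.4, -0.4]
width: 0.669
grasp_force: 30.0
t 8.4 pos [ 0.4614 -0.2553  0.1054] q [-0.37  0.19  0.89  1.92 -0.17  1.1   1.86] F [ 0.6 -0.4 -0.4] w 0.669 y [0.288 0.958 0.001] z [ 0.006 -0.001 -1.   ] GO mm [ 17.1 253.1   5.4]
```

```bash
python3 -m jog '[[[0,2,25,0,0],[0,2,38,0,0],[0,2,38,0,0],[0,2,38,0,0],[0,2,38,0,0],[0,2,38,0,0],[0,2,25,0,0],[0,2,12,0,0]]]'
python3 -m jog '[[[0,0,0,0,0],[0,0,0,0,0],[0,0,0,0,0]]]'
python3 -c "
from h import *
togo(.518,-.008,.0074)
S=get_image('side');T=get_image('top')
cv2.imwrite('pics/s5.png',np.hstack([cv2.resize(S[80:190,220:320,::-1],None,fx=4,fy=4,interpolation=2),cv2.resize(T[130:240,110:210,::-1],None,fx=4,fy=4,interpolation=2)]))
"
```

```text
t: 9.2
position: [0.5165, -0.0054, 0.1009]
tool_rot: [0.144, 0.99, -0.0, -0.0]
ft_force: [-0.6, 0.6, 0.1]
width: 0.669
grasp_force: 30.0
t: 9.5
position: [0.5162, -0.0099, 0.1013]
tool_rot: [0.147, 0.989, -0.0, -0.0]
ft_force: [-0.1, -0.8, -1.4]
width: 0.665
grasp_force: 30.0
t 9.5 pos [ 0.5162 -0.0099  0.1013] q [-0.72  0.15  0.72  1.94 -0.11  1.09  1.32] F [-0.1 -0.8 -1.4] w 0.665 y [ 0.29   0.957 -0.   ] z [-0. -0. -1.] GO mm [-1.2  2.4 93.9]
```

View pics/s5.png

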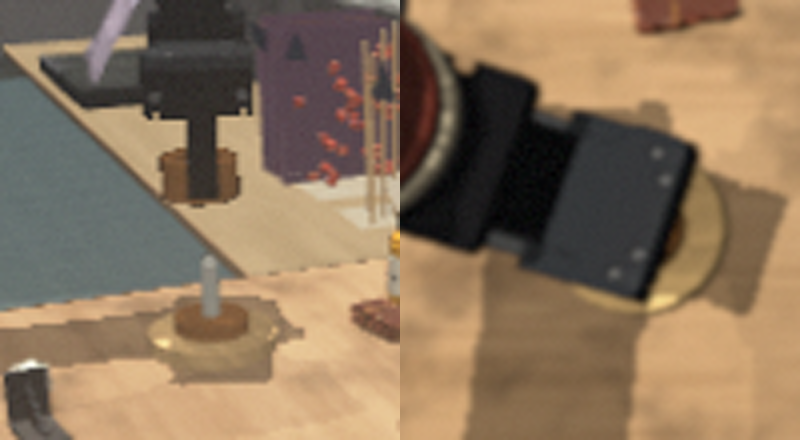

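The ring hangs above the post: side view ring column ≈269.9, post column ≈272.3. I compare that with the projection before lowering.

```bash
python3 -c "
from h import *
p=get_obs()['position']
print(proj('side',[p[0],p[1],.135]),[proj('side',[.519,-.0075,z]) for z in(.074,.04)])
togo(.519,-.0075,.0074)"
```

```text
[270.10825159 123.16337851] [array([271.77231759, 142.75103082]), array([272.31454196, 153.40784773])]
t 9.6 pos [ 0.5164 -0.0095  0.1013] q [-0.72  0.15  0.72  1.94 -0.11  1.09  1.32] F [ 0.7 -0.4 -0.9] w 0.668 y [ 0.29   0.957 -0.   ] z [ 0. -0. -1.] GO mm [-2.   2.6 93.9]
```

```bash
python3 -m jog '[[[0,-2,3,0,0],[0,0,0,15,0],[0,0,0,15,0],[0,0,0,15,0],[0,0,0,10,0],[0,0,0,10,0],[0,0,0,0,0]]]'
python3 -m jog '[[[0,0,0,8,0],[0,0,0,8,0],[0,0,0,6,0],[0,0,0,3,0],[0,0,0,0,0],[0,0,0,0,0]]]'
python3 -c "
from h import *
togo(.519,-.0075,.0074)"
```

```text
t: 10.3
position: [0.5186, -0.0059, 0.0352]
tool_rot: [0.145, 0.989, -0.0, -0.001]
ft_force: [-0.7, 0.5, -0.9]
width: 0.667
grasp_force: 30.0
t: 10.9
position: [0.5195, -0.0057, 0.0114]
tool_rot: [0.145, 0.989, -0.0, 0.0]
ft_force: [-0.0, -0.7, -1.0]
width: 0.667
grasp_force: 30.0
t 10.9 pos [ 0.5195 -0.0057  0.0114] q [-0.67  0.3   0.68  2.01 -0.24  0.91  1.42] F [-0.  -0.7 -1. ] w 0.667 y [ 0.288  0.958 -0.   ] z [ 0. -0. -1.] GO mm [-0.1 -1.8  4. ]
```

```bash
python3 -m jog '[[[0,0,-2,2,0],[0,0,0,2,0],[0,0,0,0,0],[0,0,0,0,0]]]'
python3 -m jog '[[[0,0,0,1,0],[0,0,0,0,0]]]'
```

```text
t: 11.3
position: [0.5189, -0.0078, 0.0074]
tool_rot: [0.146, 0.989, -0.0, 0.0]
ft_force: [-0.6, -0.4, 1.1]
width: 0.668
grasp_force: 30.0
t: 11.5
position: [0.5189, -0.0077, 0.0072]
tool_rot: [0.146, 0.989, 0.0, -0.0]
ft_force: [-6.0, -0.7, 15.7]
width: 0.67
grasp_force: 30.0
```

Contact is at the expected height (force 15.7 N, ring seated). I release, rise and look.

```bash
python3 -m jog '[[[1,0,0,-1,0],[1,0,0,0,0],[1,0,0,0,0],[1,0,0,0,0],[1,0,0,0,0],[1,0,0,0,0]]]'
python3 -m jog '[[[1,0,0,-15,0],[1,0,0,-30,0],[1,0,0,-40,0],[1,0,0,-30,0],[1,0,0,0,0]]]'
python3 -m jog '[[[1,-10,-30,0,0],[1,-10,-40,0,0],[1,-10,-40,0,0],[1,-10,-40,0,0],[1,-10,-30,0,0],[1,0,0,0,0],[1,0,0,0,0]]]'
python3 -c "
from h import *
S=get_image('side');T=get_image('top')
c,b=blob(S,(272,155),14,'wood');print(c,b)
togo(.558,-.369,.1)
cv2.imwrite('pics/s6.png',np.hstack([cv2.resize(S[100:200,220:320,::-1],None,fx=4,fy=4,interpolation=2),cv2.resize(T[130:230,120:220,::-1],None,fx=4,fy=4,interpolation=2)]))
"
```

```text
t: 12.1
position: [0.5187, -0.0076, 0.0072]
tool_rot: [0.145, 0.989, -0.0, -0.0]
ft_force: [-0.5, 0.1, 0.8]
width: 0.99
grasp_force: 0.0
t: 12.6
position: [0.5216, -0.0078, 0.1273]
tool_rot: [0.146, 0.989, 0.002, 0.003]
ft_force: [-0.3, 0.1, -0.1]
width: 1.003
grasp_force: 0.0
t: 13.3
position: [0.5144, -0.1949, 0.1223]
tool_rot: [0.146, 0.989, -0.0, -0.0]
ft_force: [-0.2, 0.7, -0.7]
width: 1.001
grasp_force: 0.0
[270.26031746 152.47195767] (263, 147, 18, 15)
t 13.4 pos [ 0.5149 -0.1931  0.1222] q [-0.46  0.23  0.85  1.84 -0.19  1.15  1.74] F [0.  1.1 0.1] w 1.006 y [0.286 0.958 0.   ] z [-0.     0.001 -1.   ] GO mm [ -91.7 -156.2   22.1]
```

View pics/s6.png

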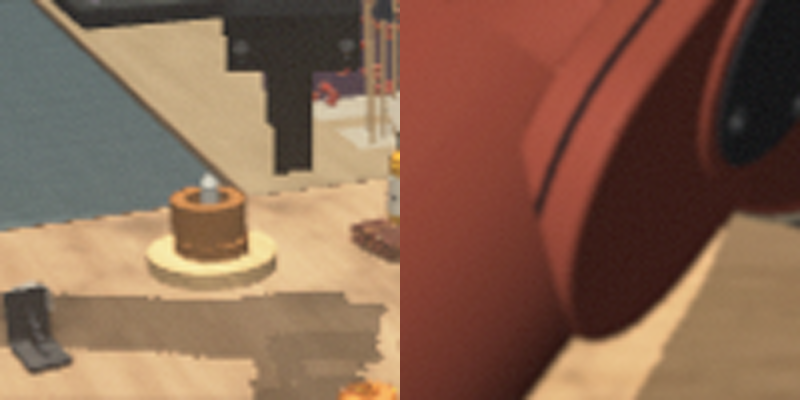

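The ring sits flat on the seat with the post standing up through its hole (crop 208,190). Next is the cap.

```bash
python3 -m jog '[[[0.45,-18,-31,4,0],[0.45,-19,-31,4,0],[0.45,-19,-31,4,0],[0.45,-18,-31,4,0],[0.45,-18,-31,4,0],[0.45,0,0,0,0],[0.45,0,0,0,0],[0.45,0,0,0,0]]]'
python3 -c "
from h import *
togo(.558,-.369,.012)
S=get_image('side')
cv2.imwrite('pics/s7.png',cv2.resize(S[100:230,280:400,::-1],None,fx=4,fy=4,interpolation=2))
p=get_obs()['position'];print(proj('side',[p[0],p[1],.13]),proj('side',[.558,-.369,.062]),proj('side',[.558,-.369,.017]))
"
```

```text
t: 14.2
position: [0.5591, -0.3671, 0.1022]
tool_rot: [0.144, 0.99, 0.001, -0.0]
ft_force: [-0.4, 0.5, 0.1]
width: 0.458
grasp_force: 0.0
t 14.2 pos [ 0.5591 -0.3671  0.1022] q [-0.06  0.54  0.81  1.56 -0.41  1.22  2.1 ] F [-0.4  0.5  0.1] w 0.458 y [0.286 0.958 0.001] z [ 0.     0.001 -1.   ] GO mm [ 0.5 -2.2 90.2]
[338.23927519 163.73824794] [337.19981473 192.1837155 ] [336.60717324 209.64701257]
```

View pics/s7.png

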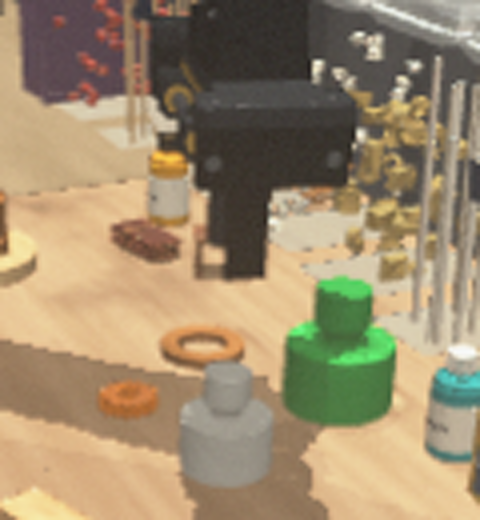

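The open fingers (crop 210–265, tip row 278) are above the smaller steel cap (knob at crop 228,370), and the projections agree. I lower until I feel the cup's shoulder.

```bash
python3 -m jog '[[[0.45,0,-2,20,0],[0.45,0,0,20,0],[0.45,0,0,20,0],[0.45,0,0,14,0],[0.45,0,0,5,0],[0.45,0,0,2,0],[0.45,0,0,0,0]]]'
python3 -m jog '[[[0.45,0,0,2,0],[0.45,0,0,0,0]]]'
python3 -m jog '[[[0.45,0,0,1,0],[0.45,0,0,0,0]]]'
```

```text
t: 14.95
position: [0.5581, -0.3712, 0.0219]
tool_rot: [0.145, 0.989, -0.0, 0.0]
ft_force: [0.0, 0.3, 0.1]
width: 0.45
grasp_force: 0.0
t: 15.15
position: [0.558, -0.3714, 0.0197]
tool_rot: [0.145, 0.989, -0.0, 0.0]
ft_force: [-0.4, 0.7, 0.1]
width: 0.451
grasp_force: 0.0
t: 15.35
position: [0.5578, -0.3712, 0.0183]
tool_rot: [0.145, 0.989, -0.0, 0.0]
ft_force: [-0.3, 0.9, 1.0]
width: 0.449
grasp_force: 0.0
```

```bash
python3 -m jog '[[[0.45,0,1,3,0],[0.45,0,0,2,0],[0.45,0,0,2,0],[0.45,0,0,0,0]]]'
python3 -m jog '[[[0.45,0,0,1,0],[0.45,0,0,0,0]]]'
python3 -m jog '[[[0.45,0,0,1,0],[0.45,0,0,0,0]]]'
```

```text
t: 15.75
position: [0.5578, -0.3701, 0.0108]
tool_rot: [0.145, 0.989, 0.0, -0.0]
ft_force: [-0.2, 0.5, -0.1]
width: 0.452
grasp_force: 0.0
t: 15.95
position: [0.558, -0.3703, 0.0102]
tool_rot: [0.145, 0.989, -0.0, -0.0]
ft_force: [0.9, 0.0, -0.0]
width: 0.452
grasp_force: 0.0
t: 16.15
position: [0.5581, -0.3702, 0.0092]
tool_rot: [0.145, 0.989, -0.0, -0.0]
ft_force: [-0.3, 0.5, -0.3]
width: 0.446
grasp_force: 0.0
```

```bash
python3 -m jog '[[[0.45,0,0,1,0],[0.45,0,0,0,0],[0,0,0,0,0],[0,0,0,0,0],[0,0,0,0,0],[0,0,0,0,0],[0,0,0,0,0]]]'
python3 -m jog '[[[0,0,0,-5,0],[0,0,0,-10,0],[0,0,0,-20,0],[0,0,0,-35,0],[0,0,0,-40,0],[0,0,0,-30,0],[0,0,0,0,0],[0,0,0,0,0]]]'
python3 -c "
from h import *
togo(.519,-.0075,.15)
S=get_image('side')
cv2.imwrite('pics/s8.png',cv2.resize(S[70:230,270:400,::-1],None,fx=3,fy=3,interpolation=2))"
```

```text
t: 16.85
position: [0.5583, -0.3698, 0.0083]
tool_rot: [0.145, 0.989, 0.0, 0.0]
ft_force: [0.1, 2.1, 1.5]
width: 0.309
grasp_force: 30.3
t: 17.65
position: [0.5579, -0.3706, 0.1488]
tool_rot: [0.146, 0.989, -0.0, 0.0]
ft_force: [-0.0, 1.2, -4.3]
width: 0.308
grasp_force: 30.0
t 17.65 pos [ 0.5579 -0.3706  0.1488] q [-0.07  0.5   0.83  1.51 -0.38  1.3   2.08] F [-0.   1.2 -4.3] w 0.308 y [ 0.288  0.958 -0.   ] z [ 0.001 -0.    -1.   ] GO mm [141.9 336.5  -1.4]
```

View pics/s8.png

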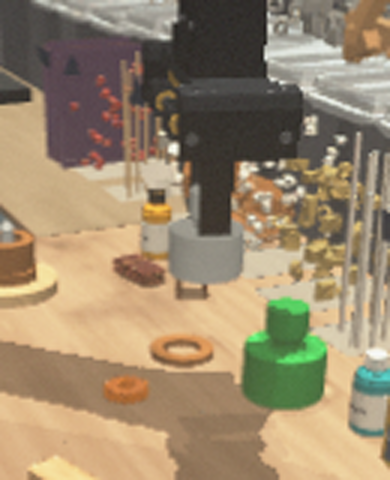

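The cap is held upright (crop 206,250). I check its offset from the tool axis before moving over the jig.

```bash
python3 -c "
from h import *
S=get_image('side');c,b=blob(S,(338,153),15,'steel');print(c,b)
p=get_obs()['position']
print([proj('side',[p[0],p[1],z]).round(1) for z in(.1405,.1575,.1745)])
g=S[145:162,318:360].astype(int).sum(2)//3
for r in g[::4]: print(*r)"
```

```text
[338.0764977  152.00215054] (325, 138, 29, 27)
[array([338.2, 159.7]), array([338.4, 152.3]), array([338.7, 144.7])]
156 162 167 170 172 165 169 163 153 151 153 151 152 151 152 152 133 95 62 52 54 55 55 56 49 55 53 53 89 139 152 156 139 133 141 136 164 221 212 165 142 150
108 150 170 170 170 172 171 153 128 119 121 132 137 146 150 148 151 136 115 110 111 125 131 132 130 128 125 142 150 151 142 133 124 170 187 184 196 171 142 124 109 130
148 155 162 168 169 165 162 140 120 120 125 128 130 132 135 134 138 139 139 141 142 141 140 142 141 140 140 141 137 136 132 131 137 152 176 177 163 166 153 168 189 197
112 111 135 158 171 179 181 159 129 122 128 128 133 135 137 138 139 137 138 140 140 141 142 140 139 140 139 136 138 138 137 130 151 186 196 198 197 199 197 196 196 199
94 103 94 85 100 92 121 168 147 125 128 129 134 135 135 140 138 142 141 142 143 141 142 143 142 142 142 140 140 135 131 131 183 197 197 197 194 190 186 184 194 196
```

```bash
python3 -m jog '[[[0,14,33,0,0],[0,14,33,0,0],[0,14,34,0,0],[0,14,34,0,0],[0,14,34,0,0],[0,14,34,0,0],[0,14,33,0,0],[0,14,33,0,0]]]'
python3 -m jog '[[[0,14,33,0,0],[0,8,20,0,0],[0,4,10,0,0],[0,0,0,0,0],[0,0,0,0,0],[0,0,0,0,0]]]'
python3 -c "
from h import *
togo(.519,-.0075,.0643)
S=get_image('side')
cv2.imwrite('pics/s9.png',cv2.resize(S[60:190,220:320,::-1],None,fx=4,fy=4,interpolation=2))
p=get_obs()['position']
print([proj('side',[p[0],p[1],z]).round(1) for z in(.1405,.1575,.1745)],proj('side',[.519,-.0075,.074]),proj('side',[.519,-.0075,.03]))"
```

```text
t: 18.55
position: [0.5266, -0.0798, 0.147]
tool_rot: [0.145, 0.989, -0.0, -0.001]
ft_force: [0.7, 0.5, -3.8]
width: 0.306
grasp_force: 30.0
t: 19.15
position: [0.5211, -0.0154, 0.1481]
tool_rot: [0.147, 0.989, -0.0, -0.0]
ft_force: [-0.1, 0.1, -3.9]
width: 0.304
grasp_force: 30.0
t 19.15 pos [ 0.5211 -0.0154  0.1481] q [-0.78  0.11  0.78  1.87 -0.08  1.19  1.31] F [-0.1  0.1 -3.9] w 0.304 y [ 0.29   0.957 -0.001] z [-0.    -0.001 -1.   ] GO mm [ 4.3  7.  83.8]
[array([272.2, 121.6]), array([271.9, 115.9]), array([271.6, 110. ])] [271.77231759 142.75103082] [272.47182277 156.4887706 ]
```

View pics/s9.png

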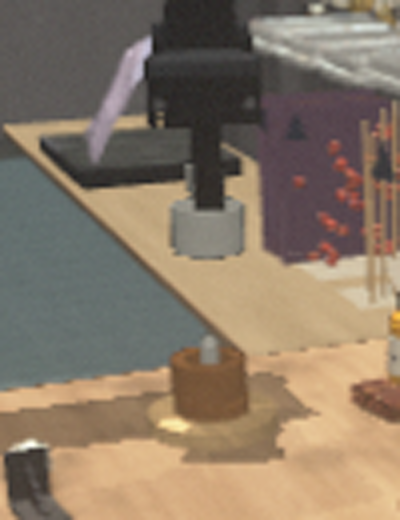

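The cap (crop 208,230) hangs upright above the ring and post (crop 209,350). I centre it and lower.

```bash
python3 -m jog '[[[0,4,7,0,0],[0,0,0,20,0],[0,0,0,20,0],[0,0,0,10,0],[0,0,0,0,0],[0,0,0,0,0]]]'
python3 -c "
from h import *
togo(.519,-.0075,.0643)"
```

```text
t: 19.8
position: [0.5196, -0.0058, 0.0988]
tool_rot: [0.146, 0.989, -0.0, 0.0]
ft_force: [0.3, -0.6, -2.3]
width: 0.307
grasp_force: 30.0
t 19.8 pos [ 0.5196 -0.0058  0.0988] q [-0.77  0.17  0.77  1.93 -0.13  1.09  1.33] F [ 0.3 -0.6 -2.3] w 0.307 y [ 0.288  0.958 -0.   ] z [ 0. -0. -1.] GO mm [ 0.1 -1.8 34.5]
```

```bash
python3 -m jog '[[[0,0,-2,8,0],[0,0,0,8,0],[0,0,0,8,0],[0,0,0,6,0],[0,0,0,2,0],[0,0,0,0,0],[0,0,0,0,0]]]'
python3 -m jog '[[[0,0,0,1,0],[0,0,0,0,0]]]'
python3 -m jog '[[[0,0,0,1,0],[0,0,0,0,0]]]'
```

```text
t: 20.5
position: [0.5189, -0.0076, 0.0664]
tool_rot: [0.145, 0.989, -0.0, 0.0]
ft_force: [-0.6, 0.9, -3.5]
width: 0.31
grasp_force: 30.0
t: 20.7
position: [0.5189, -0.0075, 0.0654]
tool_rot: [0.145, 0.989, 0.0, 0.0]
ft_force: [-0.4, -1.3, -3.4]
width: 0.311
grasp_force: 30.0
t: 20.9
position: [0.5188, -0.0076, 0.0643]
tool_rot: [0.145, 0.989, 0.0, 0.0]
ft_force: [0.2, -0.3, -3.1]
width: 0.31
grasp_force: 30.0
```

```bash
python3 -m jog '[[[0,0,0,1,0],[0,0,0,0,0]]]'
```

```text
t: 21.1
position: [0.5191, -0.0076, 0.0642]
tool_rot: [0.145, 0.989, 0.0, 0.0]
ft_force: [-4.7, 0.4, 9.5]
width: 0.314
grasp_force: 32.3
```

```bash
python3 -m jog '[[[0.6,0,0,-1,0],[0.6,0,0,0,0],[0.6,0,0,0,0],[0.6,0,0,0,0],[0.6,0,0,0,0],[0.6,0,0,0,0]]]'
python3 -m jog '[[[0.6,0,0,-10,0],[0.6,0,0,-20,0],[0.6,0,0,-30,0],[0.6,0,0,-35,0],[0.6,0,0,0,0]]]'
python3 -m jog '[[[1,-15,-40,0,0],[1,-15,-40,0,0],[1,-15,-40,0,0],[1,-15,-40,0,0],[1,-15,-40,0,0],[1,-15,-40,0,0],[1,0,0,0,0],[1,0,0,0,0]]]'
python3 -c "
from h import *
S=get_image('side')
cv2.imwrite('pics/s10.png',cv2.resize(S[90:220,220:360,::-1],None,fx=4,fy=4,interpolation=2))
togo(.5,-.25,.1)"
```

```text
t: 21.7
position: [0.5188, -0.0076, 0.0643]
tool_rot: [0.145, 0.989, -0.0, 0.0]
ft_force: [0.4, -0.4, 0.3]
width: 0.597
grasp_force: 0.1
t: 22.2
position: [0.5215, -0.0078, 0.1641]
tool_rot: [0.146, 0.989, 0.001, 0.003]
ft_force: [0.6, -0.3, -0.1]
width: 0.598
grasp_force: 0.0
t: 23.0
position: [0.5351, -0.2648, 0.159]
tool_rot: [0.147, 0.989, -0.0, -0.0]
ft_force: [0.1, -0.1, -0.2]
width: 0.998
grasp_force: 0.0
t 23.05 pos [ 0.5357 -0.2632  0.159 ] q [-0.35  0.34  0.91  1.68 -0.28  1.26  1.9 ] F [-0.5  1.   0.5] w 0.998 y [0.288 0.958 0.   ] z [-0.001  0.    -1.   ] GO mm [38.   2.3 59. ]
```

View pics/s10.png

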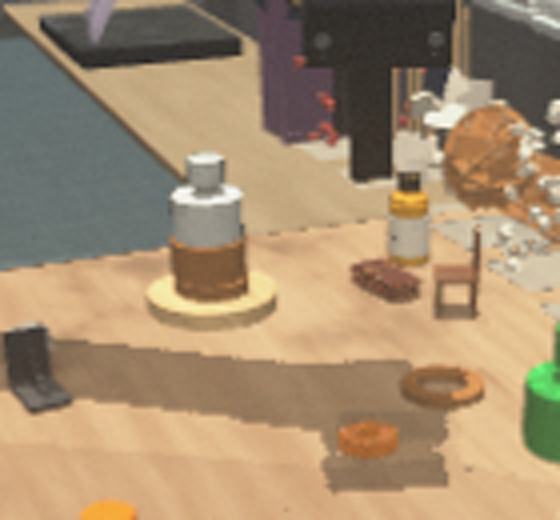

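The cap rests upright, knob up, on the thick ring (crop 207,215 over 209,265), the thin ring lies untouched at (442,385), and the gripper is clear.

```bash
python3 -c "
from workcell import *
print(sign_off())"
```

```text
the job is handed in; nothing more can be done
None
```

The job is handed in at about 23 s: the thick ring is on the jig's seat over the post, the steel cap rests on it knob up, and the thin ring is where it was.

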